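Open the wide slide reader

TASK

Open the wider of the two slide readers for loading: press its release tab down so that the sprung lid pops up, then push the lid back until it rests fully open against its stop. Leave the narrower reader shut and all the other things where they stand.

Things in the scene. Friction and masses are not known exactly. Their poses are not given: they have to be found in the camera images.
- wide_reader: the wider slide reader, fixed: white case 200 mm deep (x), 160 mm wide (y). x points from its front (tab) to its back (hinge), z up. Origin on the desk, 115 mm behind its front face. A front step (x -115 to -56 mm) 28 mm high carries the tab between two cheeks 40 mm high, 10 mm wide, at y = -30 and +30 mm; behind it the walls are 60 mm high, with the lid on them, its top at 68 mm
- wide_lid (a joint): lid of the wide reader, rad: 0 shut and latched; released, a spring lifts it to about 1.0 within about 1 s and no further; let go between 1.0 and 1.57 (upright) it drops back to 1.0, pushed past upright it tips to its stop at 1.95 and stays. Grey plate, 106 mm from hinge to front edge, 158 mm wide, 8 mm thick, 100 g, moves easily (under 2 N at the edge)
- wide_lid_edge (a point): middle of the front edge of the wide reader's lid, mid thickness; it swings with the lid, 106 mm from the hinge. Its axes turn with the lid
- wide_lid_hinge (a point): middle of the wide lid's hinge line, which runs along the reader's y axis, 64 mm above the desk and 50 mm behind the reader's origin. Its axes turn with the lid
- wide_tab (a joint): the wide reader's release tab, rad: 0 at rest, 0.25 fully down. A black rocker at the middle of the reader's front: pressing its pad down tilts its hook off the lid's front edge; the lid is freed at about 0.14 (pad 4.5 mm down); the tab springs back when let go
- wide_tab_pad (a point): centre of the top of the wide reader's tab pad: 26 mm (x) by 36 mm (y), 94 mm ahead of the reader's origin and 48 mm above the desk at rest. Its full travel is 8 mm straight down, and takes about 4 N
- narrow_reader: the narrower slide reader, same build but only 110 mm wide, fixed beside the other (left or right of it); same origin and axes
- narrow_lid (a joint): the narrow reader's lid, same meaning as the wide one's; 0 shut
- oil_bottle: small capped amber glass bottle standing between the two readers, 28 mm across, 68 mm tall; origin under its centre
- stain_jar: capped glass jar at the left side, 60 mm across, 70 mm tall; origin under its centre
- slide_mailer: flat white plastic slide mailer, 30 x 84 x 18 mm, lying in front of the readers; origin under its centre
- slide_box: flat grey slide storage box, 170 x 90 x 34 mm, at the right side; origin under its centre
- eyepiece: black microscope eyepiece standing beyond the readers, 38 mm across, 56 mm tall; origin under its centre
- specimen_pot: small clear pot with white cap, 42 mm across, 52 mm tall, in front of the readers; origin under its centre
- lens_brush: brush about 160 mm long lying beyond the readers

How it is judged (in metres and radians):
On the way, in this order (a step that is already met when the one before it is completed fails the run):
1. the wide reader's release tab is pressed down while its lid is still low (value of joint wide_tab above 0.12 rad and value of joint wide_lid below 0.6 rad), for 0.02 s.
2. its lid has popped up (value of joint wide_lid above 0.8 rad), for 0.1 s.
At the end, for the whole second after the job is handed in: The wide reader's lid rests open within 0.1 rad of its stop (joint above 1.85 of 1.95), its tab is back up (below 0.05), the narrow reader's lid is shut (below 0.05 rad) and every other thing stands within 25 mm of where it was (value of joint wide_lid above 1.85 rad and velocity of joint wide_lid below 0.05 rad/s and value of joint each of wide_tab, narrow_lid below 0.05 rad and distance of each of oil_bottle, stain_jar, slide_mailer, slide_box, eyepiece, specimen_pot, lens_brush from where it was at the start of the episode below 0.025 m); the robot touches nothing.
It fails at once if the narrow reader's lid is opened (value of joint narrow_lid above 0.1 rad).
It fails at once if a bystander is lifted, carried or pushed more than 25 mm (distance of any of oil_bottle, stain_jar, slide_mailer, slide_box, eyepiece, specimen_pot, lens_brush from where it was at the start of the episode above 0.025 m).
It fails at once if a standing bystander is knocked over (angle between any of oil_bottle, stain_jar, slide_mailer, slide_box, eyepiece, specimen_pot's own z axis and vertical above 0.6 rad).
It also fails if it takes over 42 s, if anything falls off the work surface, if the arm or the gripper's body presses on something with over 40 N, if the wrist force passes 120 N, or if a joint passes its speed limit or range.

ROBOT

A 6-joint arm with a two-finger parallel gripper is mounted at the origin on the work surface. World frame = base frame: x ahead of the robot, y to its left, z up, the work surface at z = 0. Lengths are in mm, angles in rad, forces in N, time in s.
With the tool pointing down it reaches from about 275 to 1000 mm from the base axis. Payload 8.4 kg.
Tool frame: the origin (TCP) lies on the mounting face of the last link; the fingertips stand 173 mm ahead of it and the grasp point (between the pads) lies 155 mm ahead of it; z points along the fingers, y is the direction in which the jaws open and shut (so a half turn about z gives the same grasp; the last joint's range is limited). The gripper opens to 85 mm and grips with 20 to 120 N. Pads are 22 mm wide; open, the fingers measure 114 mm over their backs; the gripper's body (76 mm by 85 mm) begins 54 mm behind the grasp point. The pads swing forward as they close: fully open they stand 13 mm farther back than shut.
Start: joints at [-1.35, 0.353, 1.633, -0, 1.155, -0.002], TCP at [138.099, -609.556, 404.681] pointing down, gripper open.
Joint ranges: [-2.63, 2.63], [-0.92, 2.1], [0.06, 2.66], [-1.3, 4.44], [0, 2.69], [-3.02, 3.02]. Speed limits (rad/s): [2.22, 2.22, 2.79, 3.14, 3.14, 3.14].

INTERFACE

Orientations are given as [roll, pitch, yaw] about the fixed x, y, z axes, in that order (R = Rz(yaw) Ry(pitch) Rx(roll)).
In Python, from rig import r, grab_frame, spotter gives the robot as it stands.
- The arm moves only by the tool apply_moves, never from a script. Its argument "motion" is text: rows parted by semicolons, each of 5 numbers parted by spaces: the opening, from -1 (shut) to 1 (fully open), then the shift along the tool's x, y, z as a fraction of full scale, then the turn about the tool's z as a fraction of full scale. In form: hand x y z twist; .... A call has 1 to 20 rows; each row is the pose to reach, as a shift and turn from the pose commanded when the call began, along the tool's axes at that moment, turning the shorter way round; what a row does not reach only later rows make up. Full scale, the value 1, is 1 m for a shift and pi rad for a turn. A row lasts 1/12 s, in which the tool goes at most 41.7 mm and 7.16 degrees, less where a joint would pass 70% of its speed; a pose out of reach is approached as far as the arm can. A call with a number of a shift or a turn outside -1 to 1 is refused whole. A call with a gripper value outside its range is refused whole. The fingers move at their own pace and stop on an object; "squeeze" is the grip in N (left out, the last holds). Time passes only in rows, so rows that repeat a pose let the fingers close. It gives the time, the measured TCP pose, the force and the opening at its end, in the units of the state.
- r.sense(): the state, without advancing time (a new reading comes with each control period).
- grab_frame(name): name is "scene" or "top"; returns a dict with "img" (400x640x3 uint8, red, green, blue), "fx", "fy", "cx", "cy" (pixels), "dist_coeffs" ([k1, k2, p1, p2, k3] as OpenCV has them; the pictures are not rectified), "R" (3x3) and "t" (3): a world point X has camera coordinates R X + t. Camera axes: x right, y down, z forward; pixel columns grow to the right and rows downward; lengths in mm; the calibration is good to about 2 mm. A picture is of the moment at which its call begins. There is no depth.
- r.sign_off(): hands the job in, once; it reports no verdict.
Trained networks look in the newest picture that a camera, given by its name, has taken for a name from the list of things; names that differ only in an ending like _2 or _b are one class to them, and where a whole thing is asked for, a point or a joint stands for the part that bears it (a point fixed in the world has none). Each returns a list of dicts, best first, with "conf" (0 to 1); they miss things now and then, are a little off and sometimes report something else, mostly with a low value. They report only what shows in the picture. A call takes as long as a camera call.
- spotter.boxes_of(query, camera): "point" ([x, y, z] in mm, in world coordinates, good to about 4 mm: the middle of the surface that is visible of it).
- spotter.place_of(query, camera): "point" ([x, y, z] in mm, in world coordinates, good to about 4 mm: a listed point, or the origin of a listed thing).
The state is a dict: "clock": time; "qpos": joint angles; "qvel": joint speeds; "joint_efforts": joint torques, N m; "eef_pos": TCP position; "tcp_rot": TCP orientation; "contact_force": force on the tool from outside, world axes, zero at the start; "wrist_torque": the same for the moment, N m; "opening": opening from 0.0 (shut) to 1.0 (fully open).
Only numpy, scipy, OpenCV 4.12 (cv2) and the standard library are available. Lean on these libraries where they do the work, as an engineer would, in place of code of your own. Each camera call takes 0.05 s, during which the arm holds its last target.

## Working session

There is one attempt and no reset: what is moved stays moved. The work goes in short steps, Python scripts to look and compute and a tool call to move; the robot and the scene stay as the last step left them, time stands still between calls to the robot, and variables do not carry over. Pictures are saved under pics/ and viewed, and the job is handed in when it is done.

Besides the shell and the picture viewer there is one more tool, called after "Request:" in YAML: its name, and indented under it one key for each argument. apply_moves: Moves the arm, as the interface text tells. Its arguments: {"type":"object","properties":{"motion":{"type":"string"},"squeeze":{"type":"number"}},"required":["motion"]}

```bash
ls; mkdir -p pics
python3 - <<'E'
from rig import r, grab_frame, spotter
import cv2
print(r.sense())
for c in ("scene","top"):
    f=grab_frame(c); cv2.imwrite(f"pics/{c}0.png",f["img"][:,:,::-1])
    print(c,{k:f[k] for k in f if k!="img"})
    for q in ["wide_reader","narrow_reader","wide_lid_edge","wide_lid_hinge","wide_tab_pad","oil_bottle","stain_jar","slide_mailer","specimen_pot","eyepiece"]:
        print(q,[(a["point"],a["conf"]) for a in spotter.place_of(q,c)][:2])
print(r.sense()["clock"])
E
```

```text
pics
{'clock': 0.0, 'qpos': array([-1.35037532e+00,  3.53646732e-01,  1.63411492e+00, -1.88930906e-05,
        1.15521474e+00, -2.39109371e-03]), 'qvel': array([ 5.53007221e-05,  9.82217145e-04, -5.16759097e-04,  1.10534753e-03,
        1.79390005e-03,  2.01312402e-04]), 'joint_efforts': array([ 2.60324166e-03, -6.05242109e+01, -3.42068267e+01,  2.92411969e-04,
        9.26928129e-03, -5.13749546e-05]), 'eef_pos': array([ 138.06051444, -609.32515991,  403.97062796]), 'tcp_rot': array([-3.14020888e+00,  1.39656912e-05,  2.22819747e-01]), 'contact_force': array([ 0.25358776, -0.75794471,  0.31982968]), 'wrist_torque': array([-0.02878688, -0.0030644 , -0.00244141]), 'opening': 0.9984815974846428}
scene {'fx': 497.40694200099915, 'fy': 497.40694200099915, 'cx': 326.3541842912491, 'cy': 199.52025511418046, 'dist_coeffs': array([-0.01207694,  0.        ,  0.        ,  0.        ,  0.        ]), 'R': array([[ 0.51388783,  0.85775197,  0.01344815],
       [ 0.70815557, -0.4153109 , -0.5709926 ],
       [-0.48418487,  0.30294953, -0.82084505]]), 't': array([-295.85506004, -346.74950758, 1621.
[... 821 characters left out ...]
9757578,  0.00597764, -0.06933127],
       [ 0.06931449, -0.00297074, -0.99759044]]), 't': array([  -1.48123707,  563.72530697, 1126.60587661])}
wide_reader [([587.4, -212.2, -1.5], 0.91), ([643.0, -207.9, 69.3], 0.37)]
narrow_reader [([540.2, 206.6, 3.5], 0.68)]
wide_lid_edge [([536.2, -217.3, 64.1], 0.65)]
wide_lid_hinge [([642.5, -207.7, 67.2], 0.63)]
wide_tab_pad [([496.2, -216.7, 49.2], 0.82), ([579.4, -2.7, 3.5], 0.43)]
oil_bottle [([575.6, -3.7, 3.7], 0.6)]
stain_jar [([462.6, 410.9, -0.9], 0.75), ([497.6, -220.6, 47.7], 0.68)]
slide_mailer [([376.6, 6.3, -2.0], 0.78)]
specimen_pot [([491.5, -421.2, -1.8], 0.71), ([366.8, 212.3, 0.4], 0.61)]
eyepiece [([748.2, -116.7, 3.3], 0.69)]
1.1
```

View pics/scene0.png

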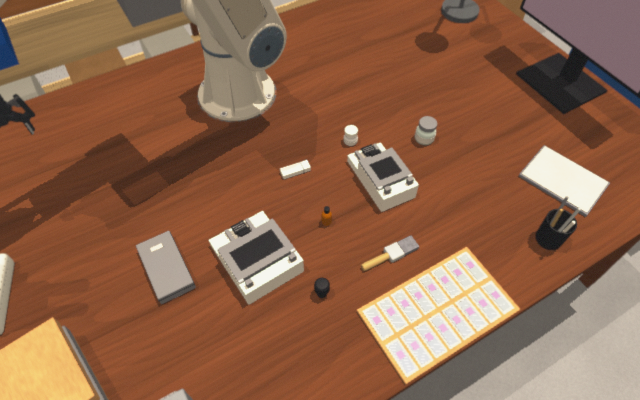

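View pics/top0.png

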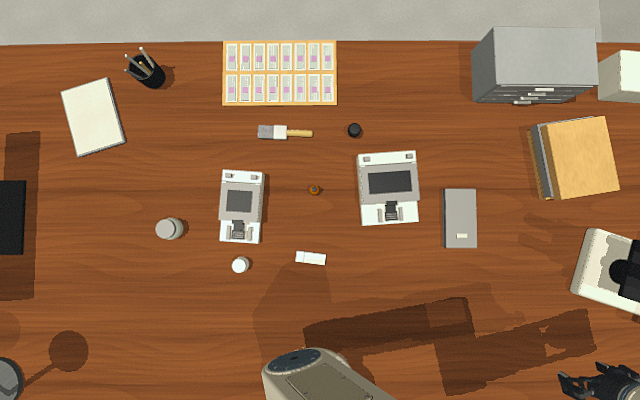

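The wide reader is on the robot's right (top view about 360–418 px in x and 152–225 in y). The narrow one is on the left at about (241, 205), with the bottle between them at (314, 189). I'll fit the reader pose and check it by drawing its outline on both pictures.

```bash
cat > h.py <<'E'
import numpy as np, cv2
from scipy.spatial.transform import Rotation as Ro
P=np.array([[592.7,-213.6],[587.4,-212.2],[534.6,-218.9],[536.2,-217.3],[644.9,-208.8],[642.5,-207.7],[502.3,-219.1],[496.2,-216.7]])
L=np.array([0,0,-56,-56,50,50,-94,-94.])
from scipy.optimize import least_squares
s=least_squares(lambda p:np.c_[p[0]+L*np.cos(p[2])-P[:,0],p[1]+L*np.sin(p[2])-P[:,1]].ravel(),[590,-213,.07])
ox,oy,yaw=s.x
def W(p):
    p=np.atleast_2d(p).astype(float);c,sn=np.cos(yaw),np.sin(yaw)
    return np.c_[ox+c*p[:,0]-sn*p[:,1],oy+sn*p[:,0]+c*p[:,1],p[:,2]]
def proj(f,X):
    K=np.array([[f["fx"],0,f["cx"]],[0,f["fy"],f["cy"]],[0,0,1]])
    return cv2.projectPoints(np.asarray(X,float),cv2.Rodrigues(f["R"])[0],f["t"],K,f["dist_coeffs"])[0][:,0]
def shift(s0,pos):  # tool-axes shift from commanded pos,rot
    pass
E
python3 - <<'E'
from h import *
from rig import r, grab_frame
print(s.x, np.abs(s.fun).max(), W([-94,0,48]),W([-98,0,48]))
ims=[]
for c,(u,v,w,h) in (("top",(340,130,100,110)),("scene",(190,190,130,120))):
    f=grab_frame(c);k=5 if c=="top" else 4
    im=cv2.resize(np.ascontiguousarray(f["img"][v:v+h,u:u+w,::-1]),None,fx=k,fy=k,interpolation=cv2.INTER_CUBIC)
    def poly(pts,col):
        q=(proj(f,W(pts))-[u,v]+.5)*k
        cv2.polylines(im,[q.astype(int)],True,col,1)
    poly([(-56,-79,68),(50,-79,68),(50,79,68),(-56,79,68)],(0,0,255))
    poly([(-115,-80,28),(-115,80,28),(85,80,60),(85,-80,60)],(0,255,0))
    poly([(-107,-18,48),(-81,-18,48),(-81,18,48),(-107,18,48)],(255,0,255))
    cv2.imwrite(f"pics/ov_{c}.png",im)
E
```

```text
[ 5.92036613e+02 -2.12508365e+02  7.12256090e-02] 4.636613212018688 [[ 498.27494754 -219.19791274   48.        ]] [[ 494.28508942 -219.48257435   48.        ]]
```

View pics/ov_top.png

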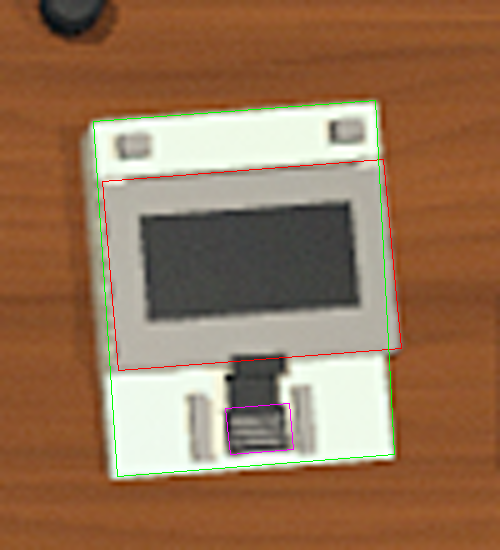

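View pics/ov_scene.png

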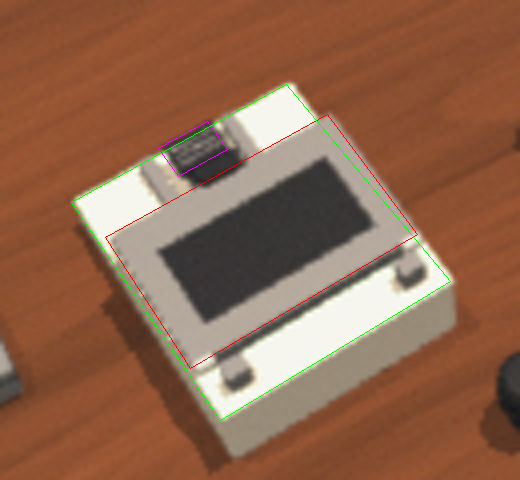

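The outlines match in both views. In the overlay crop of the top view the pad is at about (260, 428), within about 2 mm. Next I'll compute the shift to a point above the pad.

Run:
```python
from h import *
R=Ro.from_euler('xyz',[-3.1402,0,.22282]).as_matrix()
p0=np.array([138.099,-609.556,404.681])
t=W([-95,0,0])[0]
for z in (404,258): print(R.T@(np.array([t[0],t[1],z])-p0)/1000)
print((.22282-yaw)/np.pi)
```

```text
[ 0.43654484 -0.30126553  0.00110056]
[ 0.43654484 -0.3010622   0.14710042]
0.04825399334100656
```

Request:
apply_moves:
  motion: "-1 0.436 -0.301 0 0.048; -1 0.436 -0.301 0 0.048; -1 0.436 -0.301 0 0.048; -1 0.436 -0.301 0 0.048; -1 0.436 -0.301 0 0.048; -1 0.436 -0.301 0 0.048; -1 0.436 -0.301 0 0.048; -1 0.436 -0.301 0 0.048; -1 0.436 -0.301 0 0.048; -1 0.436 -0.301 0 0.048; -1 0.436 -0.301 0 0.048; -1 0.436 -0.301 0 0.048; -1 0.436 -0.301 0 0.048; -1 0.436 -0.301 0 0.048; -1 0.436 -0.301 0.04 0.048; -1 0.436 -0.301 0.08 0.048; -1 0.436 -0.301 0.12 0.048; -1 0.436 -0.301 0.147 0.048; -1 0.436 -0.301 0.147 0.048; -1 0.436 -0.301 0.147 0.048"
  squeeze: 40

```text
clock: 2.87
eef_pos: [496.3, -219.8, 257.0]
tcp_rot: [-3.14, 0.003, 0.072]
contact_force: [-0.1, 0.6, 0.6]
opening: 0.001
```

Run:
```python
from h import *
from rig import r, grab_frame
q=r.sense();print(q["clock"],q["eef_pos"],q["tcp_rot"],q["contact_force"],q["opening"])
c,s_=np.cos(yaw),np.sin(yaw);d=q["eef_pos"][:2]-[ox,oy];print("local",c*d[0]+s_*d[1],-s_*d[0]+c*d[1], yaw)
f=grab_frame("scene");cv2.imwrite("pics/s1.png",cv2.resize(np.ascontiguousarray(f["img"][120:320,150:350,::-1]),None,fx=3,fy=3))
```

```text
2.8667 [ 496.30813482 -219.76530169  257.00608937] [-3.14021816e+00  2.74546212e-03  7.18251622e-02] [-0.12447779  0.59297143  0.57643389] 0.0008295399723367978
local -96.00220437717682 -0.42598133897586443 0.07122560901352298
```

View pics/s1.png

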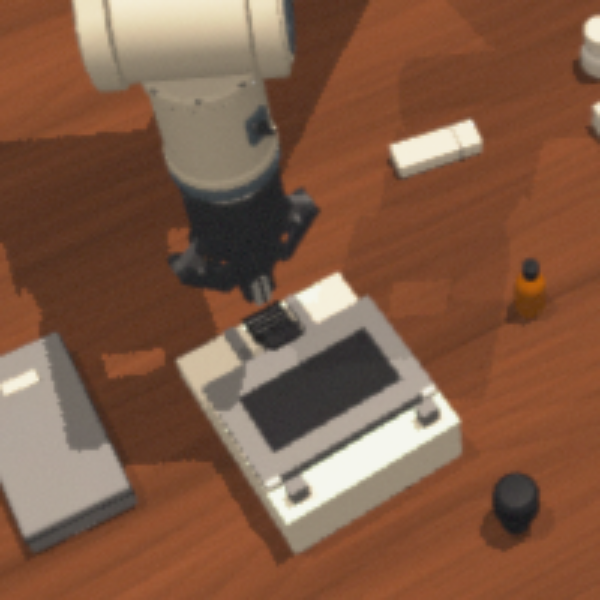

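The shut fingers are just above the pad (fingertips near (262, 290), pad at (275, 325)), and the path down is clear. Now I'll press it down.

Request:
apply_moves:
  motion: "-1 0 0 0.02 0; -1 0 0 0.033 0; -1 0 0 0.037 0; -1 0 0 0.04 0; -1 0 0 0.042 0; -1 0 0 0.043 0; -1 0 0 0.043 0; -1 0 0 0.043 0"

```text
clock: 3.58
eef_pos: [496.9, -220.0, 215.5]
tcp_rot: [3.141, -0.001, 0.072]
contact_force: [-4.4, -2.6, 4.5]
opening: 0.002
```

Run:
```python
from h import *
from rig import r, grab_frame
q=r.sense();print(q["clock"],q["eef_pos"],q["tcp_rot"],q["contact_force"],q["opening"])
f=grab_frame("scene");cv2.imwrite("pics/s2.png",cv2.resize(np.ascontiguousarray(f["img"][120:320,150:350,::-1]),None,fx=3,fy=3))
```

```text
3.5833 [ 496.90843213 -219.98182787  215.47873759] [ 3.14083372e+00 -5.94221848e-04  7.21105000e-02] [-4.35809497 -2.60633717  4.49857076] 0.0016635844225396485
```

View pics/s2.png

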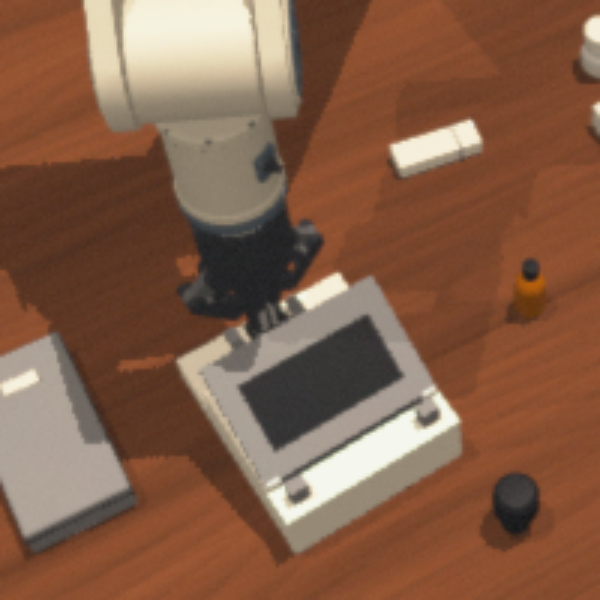

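The lid's front edge (near (290, 315)) has started to rise, with 4.5 N on the pad. I'll hold for a moment, then look.

Request:
apply_moves:
  motion: "-1 0 0 0 0; -1 0 0 0 0; -1 0 0 0 0; -1 0 0 0 0; -1 0 0 0 0; -1 0 0 0 0"

```text
clock: 4.13
eef_pos: [496.9, -219.9, 215.3]
tcp_rot: [3.141, -0.0, 0.072]
contact_force: [-5.1, -2.9, 4.8]
opening: 0.002
```

Run:
```python
from h import *
from rig import r, grab_frame
q=r.sense();print(q["clock"],q["eef_pos"],q["tcp_rot"],q["contact_force"],q["opening"])
f=grab_frame("scene");cv2.imwrite("pics/s3.png",cv2.resize(np.ascontiguousarray(f["img"][120:320,150:350,::-1]),None,fx=3,fy=3))
```

```text
4.1333 [ 496.89566944 -219.93734108  215.32240873] [ 3.14092052e+00 -4.22806400e-04  7.21952976e-02] [-5.08371909 -2.91143637  4.7929089 ] 0.0016356082867279662
```

View pics/s3.png

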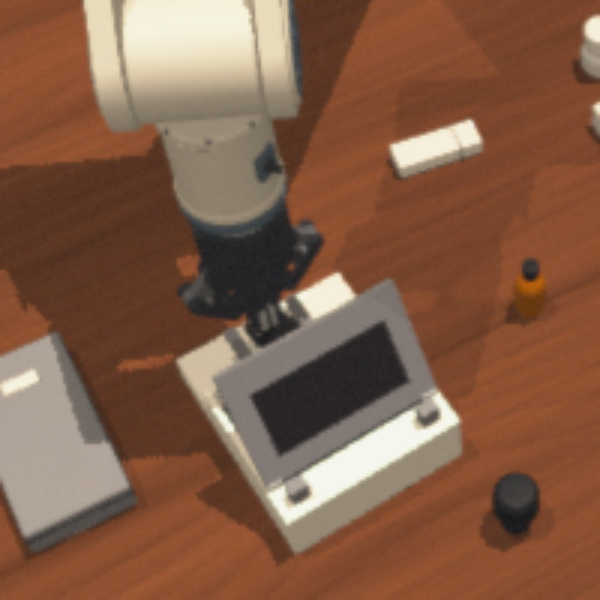

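The lid is rising clear of the gripper. I'll back off a little and lift to pushing height, tip at about 137 mm.

Request:
apply_moves:
  motion: "-1 0 0 -0.01 0; -1 -0.01 0 -0.03 0; -1 -0.015 0 -0.055 0; -1 -0.015 0 -0.08 0; -1 -0.015 0 -0.095 0; -1 -0.015 0 -0.095 0; -1 -0.015 0 -0.095 0; -1 -0.015 0 -0.095 0; -1 -0.015 0 -0.095 0; -1 -0.015 0 -0.095 0"

```text
clock: 5.02
eef_pos: [481.6, -220.5, 308.7]
tcp_rot: [-3.141, 0.001, 0.072]
contact_force: [-0.3, -0.0, -0.1]
opening: -0.0
```

Run:
```python
from h import *
from rig import r, grab_frame,spotter
q=r.sense();print(q["clock"],q["eef_pos"],q["tcp_rot"],q["contact_force"],q["opening"])
c,s_=np.cos(yaw),np.sin(yaw);d=q["eef_pos"][:2]-[ox,oy];print("local",c*d[0]+s_*d[1],-s_*d[0]+c*d[1])
for th in(.8,1.): print(th,W([50-106*np.cos(th),0,64+106*np.sin(th)]))
f=grab_frame("scene");cv2.imwrite("pics/s4.png",cv2.resize(np.ascontiguousarray(f["img"][120:320,150:350,::-1]),None,fx=3,fy=3))
print(spotter.place_of("wide_lid_edge","scene")[:2])
```

```text
5.0167 [ 481.60325626 -220.51905901  308.74984787] [-3.14070177e+00  1.41117440e-03  7.20742898e-02] [-0.34603612 -0.04581527 -0.10969402] -0.00030678677634909783
local -110.72344058768536 -0.131348933691811
0.8 [[ 568.24617533 -214.20572463  140.03974564]]
1.0 [[ 584.78300685 -213.02588291  153.19592439]]
[{'point': [581.0, -213.4, 154.6], 'conf': 0.97}, {'point': [467.1, 412.6, 3.0], 'conf': 0.7}]
```

View pics/s4.png

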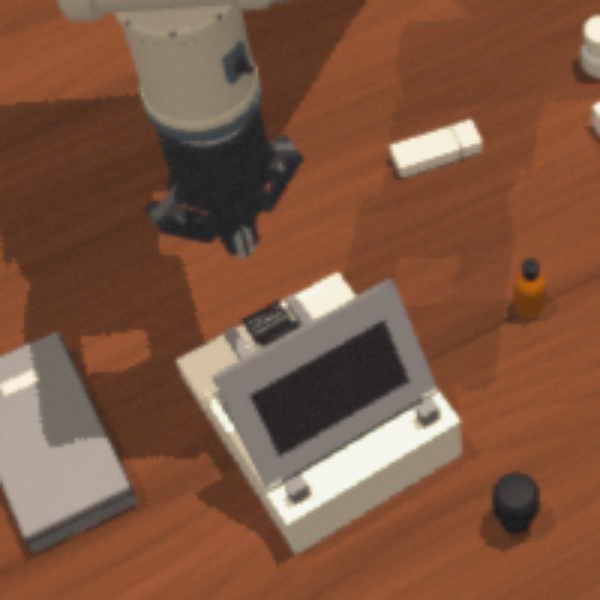

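The lid is resting at about 1.0 rad; the spotter puts its edge at (581, -213, 155) against a predicted (585, -213, 153). The tab is back up. Now I'll push the lid back slowly.

Request:
apply_moves:
  motion: "-1 0.035 0 0 0; -1 0.07 0 0 0; -1 0.085 0 0 0; -1 0.092 0 0 0; -1 0.099 0 0 0; -1 0.106 0 0 0; -1 0.113 0 0 0; -1 0.12 0 0 0; -1 0.127 0 0 0; -1 0.134 0 0 0; -1 0.14 0 0 0; -1 0.145 0 0 0; -1 0.149 0 0 0; -1 0.152 0 0 0; -1 0.155 0 0 0; -1 0.158 0 0 0; -1 0.161 0 0 0; -1 0.164 0 0 0; -1 0.164 0 0 0; -1 0.164 0 0 0"

```text
clock: 6.78
eef_pos: [645.5, -208.9, 309.6]
tcp_rot: [3.142, 0.0, 0.072]
contact_force: [0.7, 0.5, 0.3]
opening: 0.001
```

Run:
```python
from h import *
from rig import r, grab_frame,spotter
q=r.sense();print(q["clock"],q["eef_pos"],q["tcp_rot"],q["contact_force"],q["opening"])
c,s_=np.cos(yaw),np.sin(yaw);d=q["eef_pos"][:2]-[ox,oy];print("local",c*d[0]+s_*d[1],-s_*d[0]+c*d[1])
for th in(1.57,1.85,1.95): print(th,W([50-106*np.cos(th),0,64+106*np.sin(th)]))
f=grab_frame("scene");cv2.imwrite("pics/s5.png",cv2.resize(np.ascontiguousarray(f["img"][120:320,150:350,::-1]),None,fx=3,fy=3))
print(spotter.place_of("wide_lid_edge","scene")[:2])
```

```text
6.7833 [ 645.49230379 -208.92265115  309.64425126] [3.14157420e+00 6.01334657e-05 7.21036970e-02] [0.66373598 0.49130029 0.25386306] 0.001387206658468551
local 53.575333959700565 -0.22757338663091886
1.57 [[ 641.82564302 -208.95610197  169.99996639]]
1.85 [[ 671.04833817 -206.87117084  165.89517152]]
1.95 [[ 681.04951797 -206.15762368  162.46972979]]
[{'point': [674.7, -205.1, 162.2], 'conf': 0.88}]
```

View pics/s5.png

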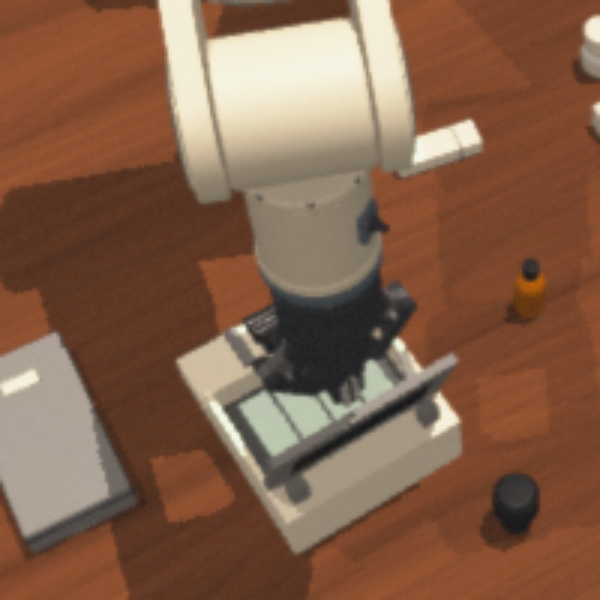

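The lid has tipped past upright, with its edge running from about (280, 470) to (455, 360) and at about 1.9 rad. I'll pull back and up, then check it.

Request:
apply_moves:
  motion: "-1 -0.03 0 0 0; -1 -0.065 0 0 0; -1 -0.1 0 -0.02 0; -1 -0.14 0 -0.05 0; -1 -0.18 0 -0.08 0; -1 -0.22 0 -0.1 0; -1 -0.25 0 -0.1 0; -1 -0.25 0 -0.1 0; -1 -0.25 0 -0.1 0; -1 -0.25 0 -0.1 0; -1 -0.25 0 -0.1 0; -1 -0.25 0 -0.1 0"

```text
clock: 7.88
eef_pos: [397.1, -226.9, 409.2]
tcp_rot: [-3.141, 0.0, 0.073]
contact_force: [-0.2, -0.2, -0.1]
opening: 0.003
```

Run:
```python
from h import *
from rig import r, grab_frame,spotter
q=r.sense();print(q["clock"],q["eef_pos"],q["qvel"].round(3),q["contact_force"],q["opening"])
for cam in("scene","top"):
    f=grab_frame(cam)
    im=f["img"][:,:,::-1].copy()
    for th,col in((1.7,(0,255,255)),(1.95,(0,0,255))):
        for a in (-79,79):
            x=proj(f,W([[50,a,64],[50-106*np.cos(th),a,64+106*np.sin(th)]])); print(cam,th,a,x.round(1).tolist())
    u,v=(150,120) if cam=="scene" else (320,110)
    cv2.imwrite(f"pics/{cam}6.png",cv2.resize(im[v:v+200,u:u+200],None,fx=3,fy=3)); cv2.imwrite(f"pics/{cam}6full.png",im)
    for n in["wide_lid_edge","wide_tab_pad","oil_bottle","stain_jar","slide_mailer","specimen_pot","eyepiece","narrow_reader"]: print(cam,n,[(a["point"],a["conf"]) for a in spotter.place_of(n,cam)[:2]])
for th in(1.75,1.85,1.95): print(th,W([50-106*np.cos(th),0,64+106*np.sin(th)]))
```

```text
7.8833 [ 397.10414217 -226.9350546   409.20999695] [ 0.001  0.003  0.002 -0.001  0.004 -0.   ] [-0.23003593 -0.21701062 -0.05042539] 0.002703092560725998
scene 1.7 -79 [[237.4, 282.4], [234.0, 266.0]]
scene 1.7 79 [[293.9, 248.9], [295.3, 230.6]]
scene 1.95 -79 [[237.4, 282.4], [240.3, 276.3]]
scene 1.95 79 [[293.9, 248.9], [301.6, 240.1]]
scene wide_lid_edge [([677.6, -204.8, 162.9], 0.89)]
scene wide_tab_pad [([501.7, -220.1, 47.5], 0.64)]
scene oil_bottle [([578.9, -4.4, -1.3], 0.7)]
scene stain_jar [([465.3, 411.3, 3.3], 0.87)]
scene slide_mailer [([383.6, 7.6, 7.0], 0.62), ([642.3, -209.0, 63.7], 0.62)]
scene specimen_pot [([364.9, 210.1, -4.9], 0.5)]
scene eyepiece [([744.9, -114.7, -2.3], 0.76), ([745.9, 80.5, 1.9], 0.36)]
scene narrow_reader [([542.3, 205.7, 0.3], 0.95)]
top 1.7 -79 [[415.9, 161.7], [425.9, 150.2]]
top 1.7 79 [[359.8, 166.0], [364.1, 154.9]]
top 1.95 -79 [[415.9, 161.7], [424.2, 140.9]]
top 1.95 79 [[359.8, 166.0], [362.9, 145.4]]
top wide_lid_edge [([679.2, -207.7, 162.9], 0.61)]
top wide_tab_pad [([495.9, -219.8, 50.2], 0.48), ([366.6, 210.1, -0.9], 0.47)]
top oil_bottle [([577.9, -1.6, 0.3], 0.49)]
top stain_jar [([468.7, 409.9, -0.5], 0.84), ([491.3, -421.2, 0.2], 0.16)]
top slide_mailer [([378.1, 8.7, -2.9], 0.52), ([490.0, -418.9, -3.5], 0.22)]
top specimen_pot [([366.2, 214.0, -0.4], 0.7)]
top eyepiece [([750.2, -118.9, 1.0], 0.43)]
top narrow_reader [([536.5, 206.8, 1.9], 0.97), ([746.8, 83.1, 1.7], 0.72)]
1.75 [[ 660.75601613 -207.60548992  168.30251037]]
1.85 [[ 671.04833817 -206.87117084  165.89517152]]
1.95 [[ 681.04951797 -206.15762368  162.46972979]]
```

View pics/scene6.png

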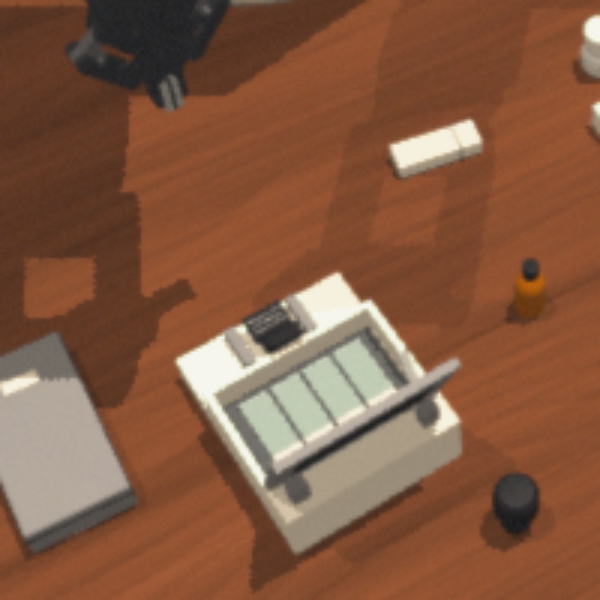

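View pics/top6full.png

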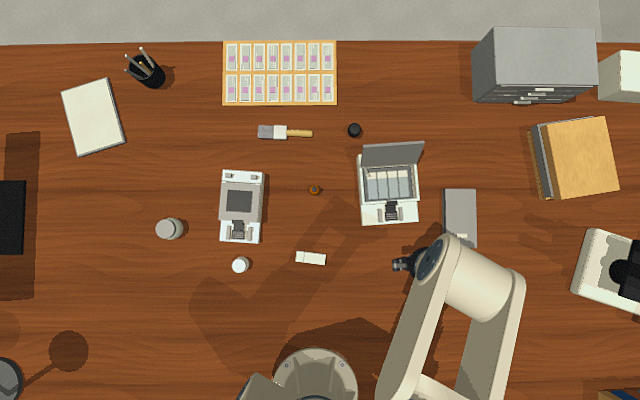

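In the top view the lid's edge corners are at about (424, 141) and (363, 145), exactly where 1.95 rad puts them. The tab is up, the narrow reader is shut, and the other things haven't moved. I'm handing it in.

Run:
```python
from rig import r
print(r.sign_off()); print(r.sense()["clock"])
```

```text
the job is handed in; nothing more can be done
None
the job is handed in; nothing more can be done
```

I opened the wide reader and handed the job in after about 8 of the 42 s. I pressed its tab with the shut fingertips (about 5 N), and the lid popped up to about 1.0 rad. I then pushed it past upright to its stop and pulled the gripper clear.

**Lid:** the last pictures put its edge at (678–679, -205 to -208, 163) mm. At 1.95 rad it should be at (681, -206, 162), so it is at or within about 0.03 rad of its stop.

**Tab and narrow reader:** the tab pad is back at its rest height, reading 47.5–50 mm against 48. The narrow reader's lid looks shut.

**Other things:**
- The bottle, jar, mailer, pot and eyepiece read within about 7 mm of where they started, which is within the spotter's error.
- I checked the slide box and lens brush only by eye, and they looked unmoved.

**Contact:** the last force reading was near zero and nothing was touching the gripper.

No check failed. The only disagreement was a few low-confidence spotter reports at the wrong place, which I ignored.

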